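# Snap the price sign into its socket and tug-check it

## Robot

A 6-joint arm with a two-finger parallel gripper is mounted at the origin on the work surface. World frame = base frame: x ahead of the robot, y to its left, z up, the work surface at z = 0. Lengths are in mm, angles in degrees, forces in N, time in s.
With the tool pointing down it reaches from about 350 to 850 mm from the base axis. Payload 8.1 kg.
Tool frame: the origin (TCP) lies between the finger pads; the fingertips stand 19 mm ahead of it and the grasp point (between the pads) is the TCP (nose_length is the distance from the TCP to the fingertips, in mm); y points along the fingers, x is the direction in which the jaws open and shut, and the axes are right-handed (so a half turn about y gives the same grasp; the last joint's range is limited). The gripper opens to 85 mm and grips with 20 to 120 N. Pads are 22 mm wide; open, the fingers measure 114 mm over their backs; the gripper's body (76 mm by 85 mm) begins 54 mm behind the grasp point. The pads swing forward as they close: fully open they stand 13 mm farther back than shut.
Start: joints at [-78.747, 7.471, 85.268, -0, 87.261, -4.893], TCP at [166.871, -576.333, 250.292] pointing down, gripper open.
Joint ranges: [-169.43, 169.43], [-51.17, 129.36], [1.28, 143.12], [-76.62, 256.62], [0, 156.53], [-152.29, 152.29]. Speed limits (degrees/s): [136.94, 136.94, 159.86, 180, 180, 180].

## Interface

Orientations are given as [roll, pitch, yaw] about the fixed x, y, z axes, in that order (R = Rz(yaw) Ry(pitch) Rx(roll)).
In Python, from bench import sense, snapshot, camera_info, hand_in, nose_length gives the robot as it stands.
- The arm moves only by the tool arm_command, never from a script. Its argument "commands" is a list of rows, each a list of 3 entries, a list of its own where there are three numbers: the opening in per cent of the stroke, from 0 (shut) to 100 (fully open), then the shift along the world's x, y, z in units of 30 mm (1.0 is 30 mm), then the turn, a rotation vector about the world's x, y, z in degrees. A call has 1 to 5 rows; each row shifts and turns the pose as measured when the row begins; what a row does not reach is not made up. A row lasts 1/12 s, in which the tool goes at most 41.7 mm and 7.16 degrees, less where a joint would pass 70% of its speed; a pose out of reach is approached as far as the arm can. A call is refused whole if a number of a shift passes 1 or a number of a turn 7.16, either way. A call with a gripper value outside its range is refused whole. The fingers move at their own pace and stop on an object; "force" is the grip in N (left out, the last holds). Time passes only in rows, so rows that do not move let the fingers close. It gives the time, the measured TCP pose, the force and the opening at its end, in the units of the state.
- sense(): the state, without advancing time (a new reading comes with each control period).
- snapshot(name): name is "scene" or "top" or "wrist"; returns the picture (480x640x3 uint8, blue, green, red); there is no depth.
- camera_info(name): a dict with "fx", "fy", "cx", "cy" (pixels), "k1" (the pictures are not rectified: a ray, as slopes to the right and down, at radius r is drawn at 1 + k1 r^2 times it, then the intrinsics apply), "rvec" (rotation vector, rad) and "tvec" (3), from world to camera coordinates, as OpenCV has them; the wrist camera has in their place "hand_eye" (4x4, takes a point from camera to tool coordinates, whose origin is the TCP and whose axes are the tool frame's). Camera axes: x right, y down, z forward; pixel columns grow to the right and rows downward; lengths in mm; the calibration is good to about 2 mm. A picture is of the moment at which its call begins: read the wrist's pose just before it. camera_info takes no time and is no camera call.
- hand_in(): hands the job in, once; it reports no verdict.
The state is a dict: "time": time; "joint_pos": joint angles; "qd": joint speeds; "joint_efforts": joint torques, N m; "tool_pos": TCP position; "tcp_rot": TCP orientation; "ft_force": force on the tool from outside, world axes, zero at the start; "wrist_torque": the same for the moment, N m; "finger_gap": finger opening in mm.
Only numpy, scipy, OpenCV 4.12 (cv2) and the standard library are available. Lean on these libraries where they do the work, as an engineer would, in place of code of your own. Each camera call takes 0.05 s, during which the arm holds its last target. There are 200 camera calls.

## Task

Take the price sign with the red knob out of the wooden rack, stand it in the blue sprung socket and press it straight down until it snaps in and its black collar sits flush on the rim, without ever pushing on the socket with more than 25 newtons. Then, keeping hold of it, tug it straight up with 12 newtons for about a second (clearly more than 8, never more than 16) to confirm that it is retained. Ease off, let go and leave it standing snapped in, with everything else on the stall where it was.

Things in the scene. Friction and masses are not known exactly. Their poses are not given: they have to be found in the camera images.
- sign_red_knob (a point): Centre of the red knob, the grip on top of the price sign: 22 x 22 mm square, 28 mm tall. z up along the stem, y along the card. The sign (70 g, 126 mm tall) starts upright, collar resting on the rack, stem loose in a hole. Below the knob a blank brown card, 70 mm wide, 3 mm thick, 24 to 64 mm below this point, 6 mm to the -x side of the stem.
- sign_red_collar (a point): Centre of the underside of the sign's round black collar (30 mm diameter, 5 mm thick), 74 mm below the knob's centre.
- sign_red_foot (a point): Lower end of the sign's steel stem, 112 mm below the knob's centre and 38 mm below the collar's underside. The stem is round (any yaw fits): cone nose 6 mm diameter here, widening over 11.5 mm to a 16 mm bulb, then a 9 mm waist from 13 to 21 mm above here, then a 16 mm shank up to the collar.
- socket_rim (a point): Centre of the mouth of the blue socket, on its top face (z up), 74 mm above the table: a 42 mm square block, 48 mm tall, with a 18 x 18 mm bore 44 mm deep, on a dark steel foot 110 mm square and 12 mm thick, fixed to the table. At rest it stands still; it moves only up and down on its spring.
- socket_balls (a point): Middle of the bore between the two sprung balls, 21.5 mm below the rim. They meet the stem's nose with the collar about 12 mm above the rim; the push peaks at 4 to 12 N at about 7 mm, then the bulb snaps through; a 15 N push always brings the collar onto the rim. Home, the stem gives 1 to 3 mm upward, then the balls hold it up to at least 20 N.
- socket (a joint): Vertical travel of the blue socket on its spring (m, positive up, 0 at rest, stops at +-9 mm): 1 mm for every 4 N, down when pressed, up when the sign in it is pulled. 12 N of tug reads 0.003, 8 N 0.002, 16 N 0.004; 25 N of push reads -0.00625.
- rack: Wooden block holding the signs, fixed, 80 x 200 mm, 50 mm tall, origin at the centre of its underside, long side along y; two 19 mm round holes 60 mm either side of its middle hold the red and the yellow sign in either order.
- sign_yellow_knob (a point): Centre of the yellow knob of a second sign of the same make, in the rack's other hole; leave it alone.
- jar_a: Jar with red cap, 64 mm diameter, 85 mm tall, origin under its centre; bystander.
- jar_b: A second such jar; bystander.
- basket: Grey plastic bowl, 150 mm across, 65 mm tall, origin under its centre; bystander.
- brush: Hand brush lying on the table; bystander.
- coin_cup: Green cup, 72 mm across, 80 mm tall, origin under its centre; bystander.
- tag_block: White block of tags, 50 x 90 x 30 mm, origin under its centre; bystander.
Mind the look-alikes: they are no part of the job. What is shaped like the part that bears socket_rim but yellow is not meant. What is shaped like the part that bears sign_red_knob but orange is not meant.

How it is judged (in metres and radians):
On the way, in this order (a step that is already met when the one before it is completed fails the run):
1. the red-knobbed sign is snapped home: collar within 2 mm of the socket's rim, upright (z of sign_red_collar in the frame of socket_rim between -0.003 and 0.002 m and horizontal distance between sign_red_collar and socket_rim below 0.005 m and angle between sign_red_collar's own z axis and vertical below 0.1 rad), for 0.1 s.
2. held by the fingers and still in its socket (collar within 5 mm of the rim), the sign is tugged up so that the socket rises over 2 mm (8 N) for 0.5 s (z of sign_red_collar in the frame of socket_rim between -0.003 and 0.005 m and horizontal distance between sign_red_collar and socket_rim below 0.005 m and angle between sign_red_collar's own z axis and vertical below 0.1 rad and value of joint socket above 0.002 m and contact force between the fingers and sign_red above 1 N), for 0.5 s.
At the end, for the whole second after the job is handed in: The red-knobbed sign stands snapped into the blue socket, collar within 2 mm of the rim, within 5 mm of its centre and upright within 0.1 rad, the socket at rest height within 1.2 mm, everything still (all of step 1 and value of joint socket between -0.0012 and 0.0012 m and linear speed of sign_red below 0.02 m/s); the robot touches nothing.
It fails at once if the sign is tugged with more than 16 N (socket raised over 4 mm) (value of joint socket above 0.004 m).
It fails at once if the socket is pushed with more than 25 N (sunk over 6.25 mm) (value of joint socket below -0.00625 m).
It fails at once if a bystander is moved over 25 mm (distance of any of sign_yellow_knob, jar_a, jar_b, basket, brush, coin_cup, tag_block from where it was at the start of the episode above 0.025 m).
It also fails if it takes over 64 s, if anything falls off the work surface, if the arm or the gripper's body presses on something with over 40 N, if the wrist force passes 120 N, or if a joint passes its speed limit or range.

## Working session

There is one attempt and no reset: what is moved stays moved. The work goes in short steps, Python scripts to look and compute and a tool call to move; the robot and the scene stay as the last step left them, time stands still between calls to the robot, and variables do not carry over. Pictures are saved under pics/ and viewed, about 8 in all and at most 12, crops included, and the job is handed in when it is done.

Besides the shell and the picture viewer there is one more tool, called as name(argument=value, ...) on one line, values as JSON. arm_command: Moves the arm, as the interface text tells. Its arguments: {"type":"object","properties":{"commands":{"type":"array"},"force":{"type":"number"}},"required":["commands"]}

```bash
mkdir -p pics; ls
python3 - <<'E'
from bench import *
import cv2
s=sense();print({k:s[k] for k in('time','tool_pos','tcp_rot','ft_force','finger_gap')}, nose_length if not callable(nose_length) else nose_length())
a=snapshot("scene");b=snapshot("top")
cv2.imwrite("pics/scene.png",a);cv2.imwrite("pics/top.png",b)
for n in("scene","top","wrist"):print(camera_info(n))
E
```

```text
pics
{'time': 0.0, 'tool_pos': array([ 166.77343746, -575.83963873,  249.24749985]), 'tcp_rot': array([-89.99099531,   0.10300134, -73.85653083]), 'ft_force': array([-0.48283155,  0.79014098, -0.04948873]), 'finger_gap': 85.17911906003347} 19.0
{'fx': 520.3949036145322, 'fy': 520.3949036145322, 'cx': 321.9432609892148, 'cy': 248.25513464300104, 'k1': -0.11515369093248017, 'rvec': array([ 2.02282906,  1.71557198, -0.52056118]), 'tvec': array([-100.62215037, -398.03055378, 1587.47011249])}
{'fx': 498.65733020555047, 'fy': 498.65733020555047, 'cx': 318.48278465808016, 'cy': 239.64858740872242, 'k1': -0.10739059933890725, 'rvec': array([ 2.16264115, -2.16884345,  0.11390677]), 'tvec': array([   8.62963546,  575.1292473 , 1191.10331762])}
{'fx': 386.54312093416644, 'fy': 386.54312093416644, 'cx': 323.54279310481155, 'cy': 232.91164314190206, 'k1': -0.029361855475418325, 'hand_eye': array([[ 9.99999997e-01, -7.96858117e-05, -8.16832707e-06,
         1.53897918e+00],
       [-1.53286682e-05, -2.90451412e-01,  9.56889741e-01,
        -1.22593170e+02],
       [-7.86230379e-05, -9.56889738e-01, -2.90451413e-01,
         7.46125551e+01],
       [ 0.00000000e+00,  0.00000000e+00,  0.00000000e+00,
         1.00000000e+00]])}
```

View pics/scene.png

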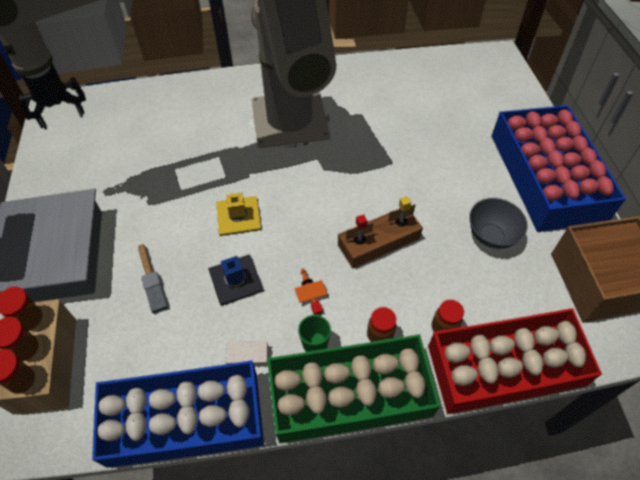

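View pics/top.png

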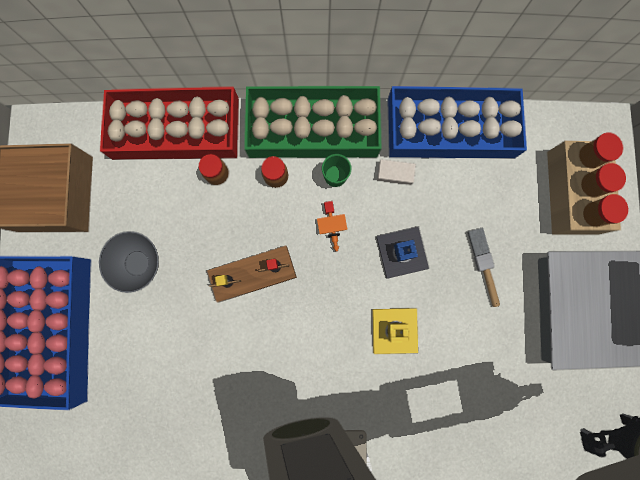

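The scene view shows the red knob at about (361,222), the yellow knob at (405,204) and the blue socket at (234,268). In the top view the red knob is at (271,265), the yellow at (222,281) and the blue socket at (405,250). The orange sign and yellow socket are decoys.

```bash
cat > h.py <<'E'
import numpy as np, cv2
from bench import *
from scipy.spatial.transform import Rotation as Ro
def cam(name,s=None):
    c=camera_info(name)
    if 'rvec' in c:
        R=cv2.Rodrigues(c['rvec'])[0]; return c,R.T,-R.T@c['tvec']
    T=np.array(c['hand_eye']); Rt=Ro.from_euler('xyz',s['tcp_rot'],degrees=True).as_matrix()
    return c,Rt@T[:3,:3],Rt@T[:3,3]+s['tool_pos']
def ray(C,uv):
    c,R,o=C
    K=np.array([[c['fx'],0,c['cx']],[0,c['fy'],c['cy']],[0,0,1]])
    p=cv2.undistortPoints(np.array([[uv]],float),K,np.array([c['k1'],0,0,0,0]))[0,0]
    return o,R@np.array([p[0],p[1],1])
def onz(C,uv,z):
    o,d=ray(C,uv); return o+d*(z-o[2])/d[2]
def tri(rs):
    A=0;b=0
    for o,d in rs:
        d=d/np.linalg.norm(d);P=np.eye(3)-np.outer(d,d);A=A+P;b=b+P@o
    X=np.linalg.solve(A,b)
    return X,[np.linalg.norm(np.cross(X-o,d/np.linalg.norm(d))) for o,d in rs]
def blobs(img,lo,hi,box,amin=8):
    h=cv2.cvtColor(img,cv2.COLOR_BGR2HSV);m=cv2.inRange(h,np.array(lo),np.array(hi))
    x0,y0,x1,y1=box;k=np.zeros_like(m);k[y0:y1,x0:x1]=m[y0:y1,x0:x1]
    cs=cv2.findContours(k,cv2.RETR_EXTERNAL,cv2.CHAIN_APPROX_NONE)[0]
    return sorted([c for c in cs if cv2.contourArea(c)>=amin],key=cv2.contourArea)[::-1],k
E
python3 - <<'E'
from h import *
a=cv2.imread('pics/scene.png');b=cv2.imread('pics/top.png')
S=cam('scene');T=cam('top')
def cen(c): return np.array(cv2.minAreaRect(c)[0])
for nm,lo,hi,bs,bt in [('red',(0,170,70),(6,255,255),(345,205,380,245),(250,250,290,280)),('yel',(20,150,70),(35,255,255),(385,190,425,220),(205,265,240,295)),('blue',(105,120,40),(125,255,255),(205,245,265,300),(375,225,430,280))]:
    cs,_=blobs(a,lo,hi,bs);ct,_=blobs(b,lo,hi,bt)
    for c in cs[:2]+ct[:2]:print(nm,cv2.minAreaRect(c),cv2.contourArea(c))
    X,e=tri([ray(S,cen(cs[0])),ray(T,cen(ct[0]))]);print(nm,X.round(1),np.round(e,1), onz(T,cen(ct[0]),{'blue':60}.get(nm,128)).round(1))
big=lambda i,x,y:cv2.resize(i[y:y+50,x:x+66],(396,300),interpolation=cv2.INTER_CUBIC)
cv2.imwrite('pics/c.png',np.vstack([np.hstack([big(a,203,245),big(b,375,225)]),np.hstack([big(a,330,205),big(b,240,240)])]))
E
```

```text
red ((360.4000549316406, 220.80003356933594), (8.9442720413208, 9.838699340820312), 63.43495178222656) 50.0
red ((271.5961608886719, 263.9807434082031), (10.001924514770508, 10.198039054870605), 78.69007110595703) 86.0
red [509.9 111.1 128.1] [1.2 1.2] [510.1 112.3 128. ]
yel ((404.5, 203.5), (13.0, 9.0), 90.0) 86.5
yel ((220.7432403564453, 279.95947265625), (10.028338432312012, 11.672327995300293), 80.53767395019531) 99.0
yel [474.3 226.5 124.8] [0.8 0.8] [474.3 226.6 128. ]
blue ((231.5342559814453, 266.9246826171875), (17.79025650024414, 18.843624114990234), 69.44395446777344) 261.0
blue ((405.50006103515625, 250.0), (17.70509910583496, 20.372989654541016), 75.96376037597656) 326.5
blue [ 546.  -201.6   64.1] [1.1 1.1] [ 546.5 -201.2   60. ]
```

View pics/c.png

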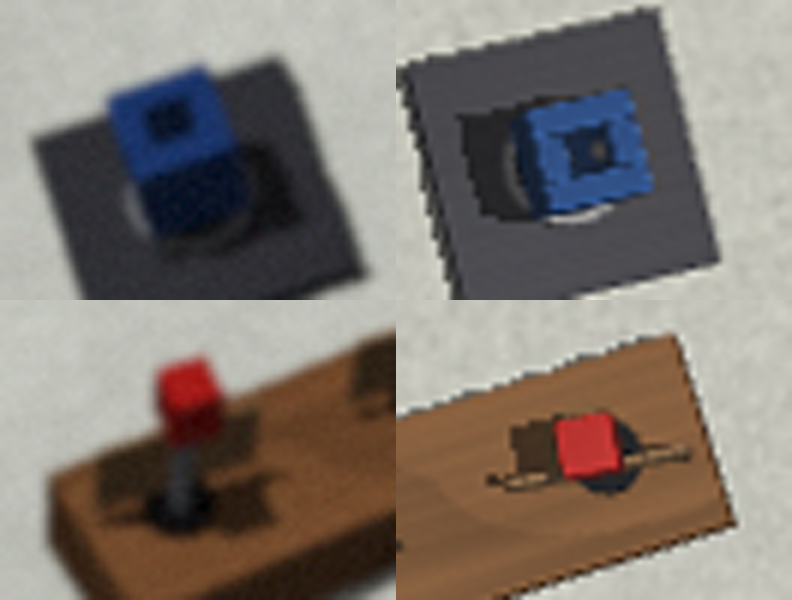

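The crops show the red knob over its card, turned roughly 10–17°, and the socket's square rim with a dark bore. The red–yellow spacing measures 120.8 mm against the nominal 120, and the knob heights are plausible. Next I move above the red knob for a wrist look.

arm_command(commands=[[100,[0.5,1,0],[0,0,7]],[100,[0.5,1,0],[0,0,7]],[100,[0.5,1,0],[0,0,7]],[100,[0.5,1,0],[0,0,7]],[100,[0.5,1,0],[0,0,7]]])

```text
time: 0.52
tool_pos: [239.2, -423.4, 243.7]
tcp_rot: [-89.9, 0.5, -38.3]
ft_force: [1.0, 0.2, 0.7]
finger_gap: 85.6
```

arm_command(commands=[[100,[0.5,1,0],[0,0,7]],[100,[0.5,1,0],[0,0,7]],[100,[0.5,1,0],[0,0,7]],[100,[0.5,1,0],[0,0,7]],[100,[0.5,1,0],[0,0,7]]])

```text
time: 0.93
tool_pos: [315.0, -264.7, 241.1]
tcp_rot: [-89.8, 0.6, -2.5]
ft_force: [1.0, -0.1, 0.3]
finger_gap: 85.3
```

arm_command(commands=[[100,[0.5,1,0],[0,0,7]],[100,[0.5,1,0],[0,0,7]],[100,[0.5,1,0],[0,0,0]],[100,[0.5,1,0],[0,0,0]],[100,[0.5,1,0],[0,0,0]]])

```text
time: 1.35
tool_pos: [390.8, -106.0, 239.8]
tcp_rot: [-89.8, 0.6, 12.4]
ft_force: [0.1, -0.4, 0.2]
finger_gap: 85.6
```

arm_command(commands=[[100,[0.55,1,0.1],[0,0,0]],[100,[0.55,1,0.1],[0,0,0]],[100,[0.55,1,0.1],[0,0,0]],[100,[0.55,1,0.1],[0,0,0]],[100,[0.55,1,0],[0,0,0]]])

```text
time: 1.77
tool_pos: [474.2, 53.4, 250.8]
tcp_rot: [-89.8, 0.7, 12.4]
ft_force: [1.3, 0.0, 0.7]
finger_gap: 85.6
```

arm_command(commands=[[100,[0.5,0.9,0],[0,0,0]],[100,[0.5,0.9,0],[0,0,0]],[100,[0,0,0],[0,0,0]],[100,[0,0,0],[0,0,0]]])

```text
time: 2.1
tool_pos: [505.9, 117.1, 248.6]
tcp_rot: [-89.7, 0.8, 12.8]
ft_force: [-0.4, -1.0, -0.2]
finger_gap: 85.8
```

```bash
cat > w.py <<'E'
from h import *
import sys
s=sense();print(s['time'],s['tool_pos'].round(1),s['tcp_rot'].round(2),s['ft_force'].round(2),round(s['finger_gap'],1))
W=cam('wrist',s);im=snapshot('wrist');cv2.imwrite('pics/%s.png'%sys.argv[1],im)
for nm,lo,hi,z in [('red',(0,170,60),(6,255,255),138),('blue',(105,120,40),(125,255,255),74)]:
    cs,_=blobs(im,lo,hi,(0,0,640,480),300)
    for c in cs[:2]:
        r=cv2.minAreaRect(c);P=np.array([onz(W,p,z) for p in cv2.boxPoints(r)])
        e=P[1]-P[0];f=P[2]-P[1]
        print(nm,np.round(r[0],1),np.round(r[1],1),'ctr',P.mean(0).round(1),'sides',np.linalg.norm(e).round(1),np.linalg.norm(f).round(1),'ang',(np.degrees(np.arctan2(e[1],e[0]))%90).round(1))
E
python3 w.py w1
```

```text
2.1 [505.9 117.1 248.6] [-89.65   0.84  12.81] [-0.44 -1.02 -0.19] 85.8
red [606.5 283. ] [62. 65.] ctr [694.5 127.2 138. ] sides 42.9 45.9 ang 12.9
red [330.  246.5] [31. 34.] ctr [510.4 111.2 138. ] sides 21.4 20.8 ang 13.0
```

View pics/w1.png

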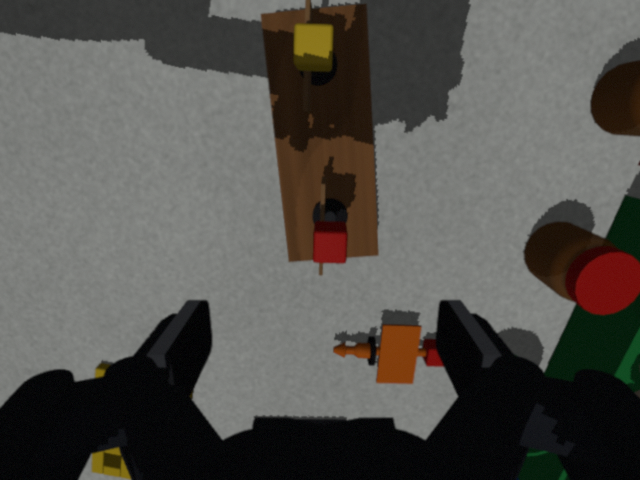

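The wrist image shows the red knob at (330,243), nearly aligned with the jaws, the yellow sign up at (313,47), and the orange decoy lying below. Both measurements agree on the knob at (510,111) within 1 mm. Next I align and correct the tilt.

```bash
cat > d.py <<'E'
from h import *
import sys
x,y,z,yaw=map(float,sys.argv[1:5])
s=sense();R=Ro.from_euler('xyz',s['tcp_rot'],degrees=True)
rv=(Ro.from_euler('xyz',[-90,0,yaw],degrees=True)*R.inv()).as_rotvec(degrees=True)
print(round(s['time'],2),s['tool_pos'].round(1),s['tcp_rot'].round(2),'F',s['ft_force'].round(2),'gap',round(s['finger_gap'],1),'j',np.round(s['joint_pos'],1))
print('shift',((np.array([x,y,z])-s['tool_pos'])/30).round(3),'turn',rv.round(2))
E
python3 d.py 510 111 160 13
python3 - <<'E'
from h import *
im=cv2.imread('pics/w1.png')
# top face only: brighter red
h=cv2.cvtColor(im,cv2.COLOR_BGR2HSV)[225:270,305:355]
print(h[::4,25,2],h[::4,25,1])
# card line: tan pixels near
E
```

```text
2.15 [505.7 116.9 248.5] [-89.62   0.83  12.78] F [-0.53 -0.36 -0.58] gap 85.5 j [ 7.2 -4.3 97.5  0.3 87.7 -5.6]
shift [ 0.144 -0.196 -2.948] turn [-0.18 -0.9   0.23]
[ 44  42  98 122 122 122 122 123 120 121 125 124] [232 255 216 209 211 213 213 205 215 207   8   6]
```

arm_command(commands=[[70,[0.15,-0.2,-0.8],[-0.2,-0.9,0.2]],[70,[0,0,-0.8],[0,0,0]],[70,[0,0,-0.7],[0,0,0]],[70,[0,0,-0.5],[0,0,0]],[70,[0,0,0],[0,0,0]]])

```text
time: 2.57
tool_pos: [509.3, 106.0, 163.0]
tcp_rot: [-90.1, -0.2, 12.8]
ft_force: [-0.1, -0.3, -0.6]
finger_gap: 60.1
```

```bash
python3 d.py 510 111 124 13; python3 w.py w2
```

```text
2.57 [509.3 106.  163. ] [-90.14  -0.2   12.77] F [-0.15 -0.27 -0.56] gap 60.1 j [ 6.20e+00 -1.70e+00  1.04e+02 -1.00e-01  7.75e+01 -6.60e+00]
shift [ 0.025  0.167 -1.301] turn [0.09 0.23 0.23]
2.5667 [509.3 106.  163. ] [-90.14  -0.2   12.77] [-0.15 -0.27 -0.56] 60.1
red [326.  286.2] [42.8 49.9] ctr [509.9 110.6 138. ] sides 20.4 19.5 ang 14.4
```

arm_command(commands=[[70,[0.02,0.15,-0.4],[0.1,0.2,1.2]],[70,[0,0,-0.4],[0,0,0]],[70,[0,0,-0.3],[0,0,0]],[70,[0,0,-0.2],[0,0,0]],[70,[0,0,0],[0,0,0]]])

```text
time: 3.03
tool_pos: [512.4, 109.3, 126.2]
tcp_rot: [-90.0, -0.4, 14.0]
ft_force: [-0.8, -0.7, -0.3]
finger_gap: 59.9
```

```bash
python3 d.py 510 111 124 14
```

```text
3.03 [512.4 109.3 126.2] [-90.05  -0.42  13.95] F [-0.77 -0.71 -0.29] gap 59.9 j [  6.4   0.8 105.6   0.   73.2  -7.5]
shift [-0.079  0.056 -0.074] turn [-0.06  0.42  0.05]
```

arm_command(commands=[[70,[-0.08,0.06,-0.07],[0,0.4,0]],[70,[0,0,0],[0,0,0]]], force=60)

```text
time: 3.2
tool_pos: [509.7, 111.3, 123.8]
tcp_rot: [-89.9, 0.0, 14.0]
ft_force: [-0.9, -0.2, 0.3]
finger_gap: 60.0
```

arm_command(commands=[[0,[0,0,0],[0,0,0]],[0,[0,0,0],[0,0,0]],[0,[0,0,0],[0,0,0]],[0,[0,0,0],[0,0,0]],[0,[0,0,0],[0,0,0]]], force=60)

```text
time: 3.62
tool_pos: [510.7, 111.8, 125.4]
tcp_rot: [-90.0, -0.1, 14.0]
ft_force: [0.3, -0.9, -0.7]
finger_gap: 20.8
```

```bash
python3 d.py 510 111 215 14
```

```text
3.62 [510.7 111.8 125.4] [-89.96  -0.11  13.99] F [ 0.31 -0.94 -0.69] gap 20.8 j [ 6.700e+00  1.000e+00  1.055e+02  1.000e-01  7.340e+01 -7.300e+00]
shift [-0.025 -0.025  2.986] turn [-0.07  0.1   0.01]
```

arm_command(commands=[[0,[0,0,0.2],[0,0,0]],[0,[0,0,0.5],[0,0,0]],[0,[0,0,0.7],[0,0,0]],[0,[0,0,0.8],[0,0,0]],[0,[0,0,0.5],[0,0,0]]])

```text
time: 4.03
tool_pos: [506.8, 111.2, 205.5]
tcp_rot: [-89.9, 0.4, 14.0]
ft_force: [-0.1, 0.5, -0.2]
finger_gap: 21.5
```

arm_command(commands=[[0,[0,0,0.3],[0,0,0]],[0,[0,0,0],[0,0,0]],[0,[0,0,0],[0,0,0]]])

```text
time: 4.28
tool_pos: [509.0, 111.4, 220.3]
tcp_rot: [-89.9, -0.0, 14.0]
ft_force: [-0.0, 0.4, -1.3]
finger_gap: 20.8
```

```bash
python3 d.py 546 -201.5 215 14
python3 - <<'E'
from h import *
cv2.imwrite('pics/s2.png',cv2.resize(snapshot('scene')[150:290,300:460],(640,560)))
E
```

```text
4.28 [509.  111.4 220.3] [-8.994e+01 -1.000e-02  1.398e+01] F [-0.04  0.35 -1.26] gap 20.8 j [  6.7  -3.9 100.    0.1  83.9  -7.3]
shift [  1.232 -10.432  -0.176] turn [-0.06 -0.01  0.02]
```

View pics/s2.png

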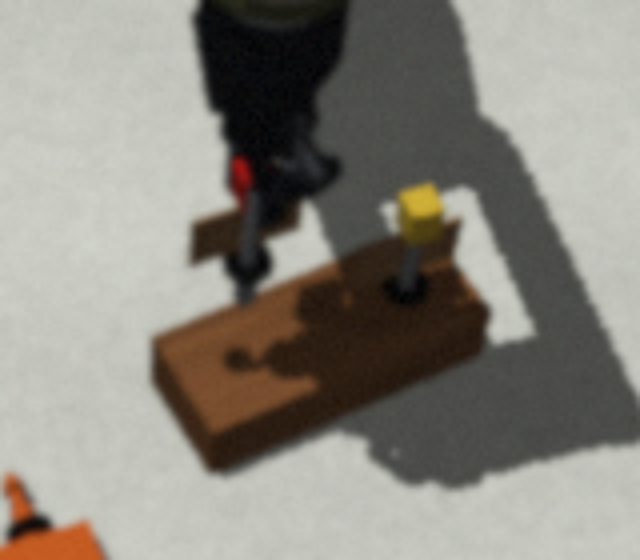

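The sign hangs upright in the gripper, with its foot clear of the rack and the yellow sign undisturbed. I move past the socket so that the wrist camera looks straight down on it.

arm_command(commands=[[0,[0.1,-0.6,0],[0,0,0]],[0,[0.1,-1,0],[0,0,0]],[0,[0.1,-1,0],[0,0,0]],[0,[0.1,-1,0],[0,0,0]],[0,[0.1,-1,0],[0,0,0]]])

```text
time: 4.75
tool_pos: [520.7, -25.1, 213.5]
tcp_rot: [-89.7, 0.4, 14.5]
ft_force: [1.0, 0.0, -0.9]
finger_gap: 21.3
```

arm_command(commands=[[0,[0.1,-1,0],[0,0,0]],[0,[0.1,-1,0],[0,0,0]],[0,[0.1,-1,0],[0,0,0]],[0,[0.1,-1,0],[0,0,0]],[0,[0.1,-1,0],[0,0,0]]])

```text
time: 5.17
tool_pos: [531.5, -181.3, 205.1]
tcp_rot: [-89.3, 1.0, 14.6]
ft_force: [0.7, 0.1, -1.2]
finger_gap: 21.2
```

arm_command(commands=[[0,[0.1,-1,0],[0,0,0]],[0,[0.1,-0.8,0],[0,0,0]],[0,[0,-0.4,0],[0,0,0]],[0,[0,0,0],[0,0,0]],[0,[0,0,0],[0,0,0]]])

```text
time: 5.58
tool_pos: [533.2, -255.1, 196.3]
tcp_rot: [-88.9, 1.5, 14.2]
ft_force: [-0.2, -0.1, -1.8]
finger_gap: 21.2
```

```bash
python3 w.py w3;python3 d.py 546 -201.5 215 14
```

```text
5.5833 [ 533.2 -255.1  196.3] [-88.88   1.5   14.2 ] [-0.22 -0.1  -1.81] 21.2
red [323. 347.] [56. 62.] ctr [ 543.  -299.4  138. ] sides 32.5 34.2 ang 15.0
blue [595.5 343.5] [215.  87.] ctr [ 744.9 -293.6   74. ] sides 58.4 183.4 ang 14.6
blue [368.1 163.1] [66.3 67.1] ctr [ 546.6 -204.3   74. ] sides 41.9 40.8 ang 12.7
5.63 [ 533.1 -254.6  196.1] [-88.87   1.53  14.23] F [ 0.3  -0.26 -0.89] gap 21.1 j [-30.3   9.5  88.7  -0.3  83.6 -44.5]
shift [0.431 1.77  0.629] turn [-0.72 -1.76 -0.21]
```

View pics/w3.png

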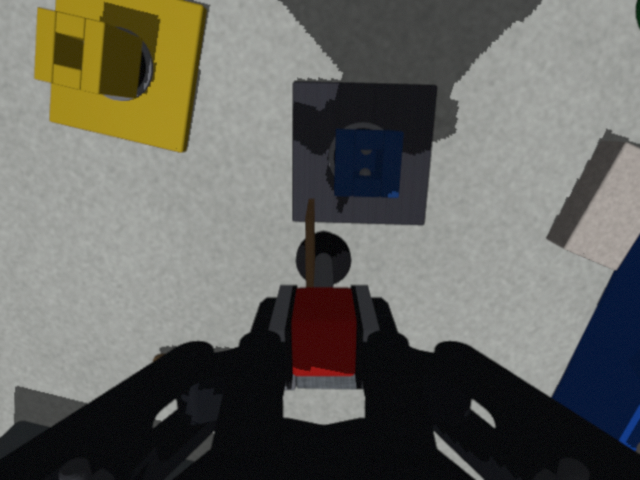

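The wrist image shows the blue rim at (368,163) with its bore and balls visible. The sign's collar is at (323,258) and the yellow decoy socket is at upper left. I fix the tilt, raise, and measure again.

arm_command(commands=[[0,[0.4,0,0.5],[-0.7,-1.8,-0.2]],[0,[0,0,0.2],[0,0,0]],[0,[0,0,0],[0,0,0]],[0,[0,0,0],[0,0,0]],[0,[0,0,0],[0,0,0]]])

```text
time: 6.05
tool_pos: [547.5, -249.2, 220.4]
tcp_rot: [-90.1, -0.3, 14.3]
ft_force: [-0.1, -0.1, -0.2]
finger_gap: 21.1
```

```bash
python3 w.py w4;python3 d.py 546 -201.5 215 14
cat > m.py <<'E'
from h import *
import sys
T=cam('top');S=cam('scene')
print('top',onz(T,(407,250),74).round(1),'scene',onz(S,(231.7,265.3),74).round(1))
s=sense()
im=snapshot('wrist');W=cam('wrist',s)
h=cv2.cvtColor(im,cv2.COLOR_BGR2HSV)
cs,k=blobs(im,(105,120,30),(125,255,255),(250,50,480,270),300)
r=cv2.minAreaRect(cs[0]);print('rim px',np.round(r[0],1),onz(W,r[0],74).round(1))
# collar: dark round blob near (323,258)
m=((h[...,2]<60)).astype(np.uint8);print('V',h[225:290:5,323,2],h[258,285:365:5,2])
x,y,w,hh=260,200,130,110
cv2.imwrite('pics/'+sys.argv[1],cv2.resize(im[120:320,220:440],(770,700)[:2] if 0 else (660,600),interpolation=cv2.INTER_CUBIC))
print('TCP',s['tool_pos'],'expected collar px:')
c,R,o=W
K=np.array([[c['fx'],0,c['cx']],[0,c['fy'],c['cy']],[0,0,1]])
for dz in(-69,-74,-112):
    X=s['tool_pos']+[0,0,dz]
    print(dz,cv2.projectPoints(X[None],cv2.Rodrigues(R.T)[0],-R.T@o,K,np.array([c['k1'],0,0,0]))[0].ravel().round(1))
E
python3 m.py w5.png
```

```text
6.05 [ 547.5 -249.2  220.4] [-90.08  -0.32  14.32] [-0.12 -0.1  -0.23] 21.1
red [323.5 347. ] [54. 61.] ctr [ 564.  -310.2  138. ] sides 36.4 38.2 ang 14.1
blue [604.1 306. ] [106.1 221.7] ctr [ 783.7 -269.9   74. ] sides 175.5 89.2 ang 89.9
blue [336.4 157.9] [60.4 62.7] ctr [ 546.5 -203.9   74. ] sides 42.6 40.6 ang 11.9
6.1 [ 547.5 -249.2  220.3] [-90.08  -0.32  14.32] F [ 0.    0.08 -1.12] gap 21.1 j [-29.5   8.3  87.5   0.2  83.9 -43.8]
shift [-0.049  1.59  -0.178] turn [-0.    0.33 -0.32]
top [ 545.3 -202.4   74. ] scene [ 547.7 -201.    74. ]
rim px [336.1 157.6] [ 546.2 -203.3   74. ]
V [151 106   9   6   5   7  42  42  41  42  40  41  41] [152 154 118  28  36  48  32  41  41  39  26  25  25  53 155 156]
TCP [ 547.4744382  -249.19244422  220.32845139] expected collar px:
-69 [321.8 258.8]
-74 [321.8 255.5]
-112 [321.7 234.7]
```

View pics/w5.png

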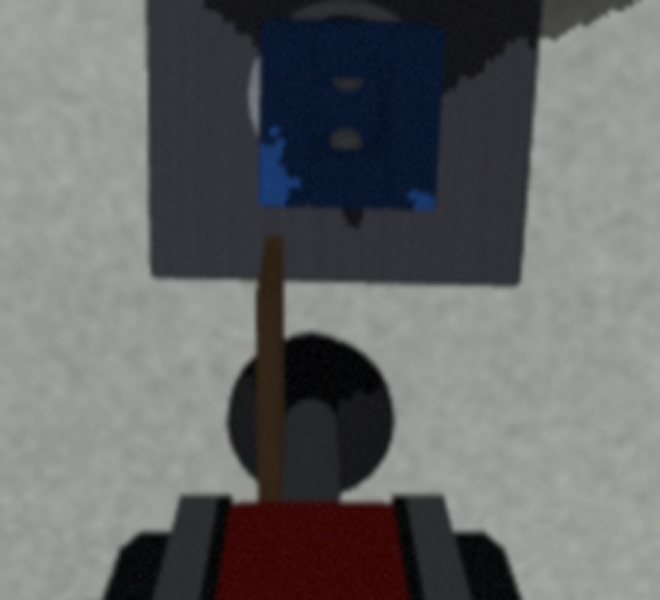

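The collar sits at (323.7,258.3) against a predicted (321.8,258.8), and the jaws show the same offset. That is a 0.9 mm camera bias along tool x, so the relative target for the TCP is about (545.4,-203.8). I move above the socket.

arm_command(commands=[[0,[-0.07,0.8,0],[0,0.3,-0.3]],[0,[0,0.7,0],[0,0,0]],[0,[0,0,-0.3],[0,0,0]],[0,[0,0,-0.3],[0,0,0]],[0,[0,0,0],[0,0,0]]])

```text
time: 6.57
tool_pos: [544.5, -203.4, 200.4]
tcp_rot: [-90.0, 0.0, 14.0]
ft_force: [0.0, 0.2, -1.0]
finger_gap: 21.4
```

arm_command(commands=[[0,[0,0,0],[0,0,0]],[0,[0,0,0],[0,0,0]]])

```text
time: 6.73
tool_pos: [543.8, -204.0, 198.9]
tcp_rot: [-89.9, 0.2, 13.9]
ft_force: [-0.2, -0.1, -0.7]
finger_gap: 21.3
```

```bash
python3 d.py 545.4 -203.8 194 14
```

```text
6.73 [ 543.8 -204.   198.9] [-89.95   0.16  13.93] F [-0.21 -0.07 -0.69] gap 21.3 j [-25.6   6.3  91.9  -0.1  81.9 -39.5]
shift [ 0.055  0.008 -0.165] turn [-0.01 -0.17  0.07]
```

arm_command(commands=[[0,[0.05,0,-0.1],[0,-0.15,0]],[0,[0,0,0],[0,0,0]]])

```text
time: 6.9
tool_pos: [545.3, -205.2, 195.7]
tcp_rot: [-90.0, 0.0, 13.9]
ft_force: [-0.4, -0.6, -0.5]
finger_gap: 21.1
```

```bash
python3 d.py 545.4 -203.8 194 14
python3 - <<'E'
from h import *
a=snapshot('scene')[210:310,185:285];b=snapshot('top')[200:300,360:460]
cv2.imwrite('pics/s3.png',np.hstack([cv2.resize(i,(400,400),interpolation=cv2.INTER_CUBIC) for i in(a,b)]))
E
```

```text
6.9 [ 545.3 -205.2  195.7] [-8.999e+01  1.000e-02  1.386e+01] F [-0.44 -0.61 -0.55] gap 21.1 j [-25.7   6.6  92.    0.   81.5 -39.5]
shift [ 0.004  0.045 -0.057] turn [-0.01 -0.01  0.14]
```

View pics/s3.png

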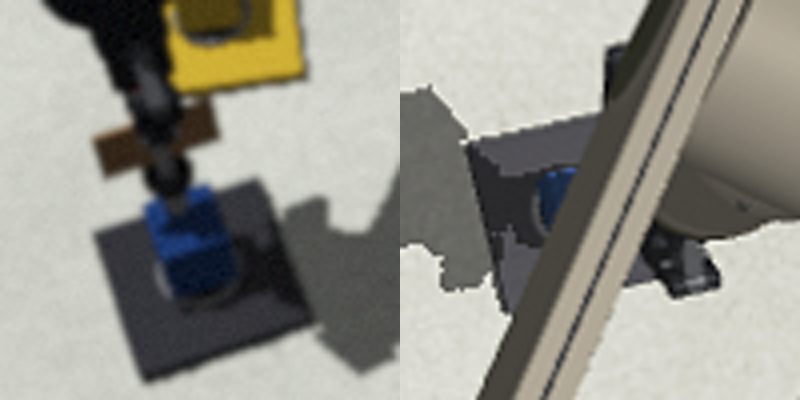

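The scene view shows the stem nose just over the bore mouth, at about (180,210) in the crop. The arm hides the top view. I descend gently while watching the side forces.

arm_command(commands=[[0,[0,0.04,-0.15],[0,0,0.1]],[0,[0,0,-0.1],[0,0,0]],[0,[0,0,-0.1],[0,0,0]]])

```text
time: 7.25
tool_pos: [546.2, -204.7, 186.6]
tcp_rot: [-90.1, -0.1, 13.9]
ft_force: [0.6, 0.2, -0.9]
finger_gap: 21.3
```

arm_command(commands=[[0,[0,0,-0.1],[0,0,0]],[0,[0,0,0],[0,0,0]]])

```text
time: 7.42
tool_pos: [545.7, -204.5, 182.2]
tcp_rot: [-90.1, -0.1, 13.9]
ft_force: [0.6, -0.4, -1.9]
finger_gap: 21.1
```

```bash
python3 d.py 545.4 -203.8 175 14
```

```text
7.42 [ 545.7 -204.5  182.2] [-9.007e+01 -7.000e-02  1.394e+01] F [ 0.63 -0.37 -1.93] gap 21.1 j [-25.6   7.1  92.9  -0.   79.9 -39.5]
shift [-0.011  0.022 -0.239] turn [0.05 0.08 0.06]
```

arm_command(commands=[[0,[-0.01,0.02,-0.1],[0,0,0]],[0,[0,0,-0.05],[0,0,0]]])

```text
time: 7.58
tool_pos: [545.5, -203.8, 177.4]
tcp_rot: [-90.1, -0.1, 13.9]
ft_force: [-1.1, -0.7, -0.9]
finger_gap: 20.9
```

arm_command(commands=[[0,[0,0,-0.1],[0,0,0]],[0,[0,0,-0.05],[0,0,0]]])

```text
time: 7.75
tool_pos: [545.5, -203.7, 172.4]
tcp_rot: [-90.1, -0.1, 14.0]
ft_force: [-0.2, -0.3, -0.5]
finger_gap: 21.3
```

```bash
python3 d.py 545.4 -203.8 175 14
```

```text
7.75 [ 545.5 -203.7  172.4] [-9.007e+01 -8.000e-02  1.395e+01] F [-0.22 -0.32 -0.5 ] gap 21.3 j [-25.5   7.4  93.5  -0.   78.9 -39.5]
shift [-0.002 -0.004  0.086] turn [0.05 0.09 0.05]
```

The bulb is inside the bore with no side force. I continue toward the balls, which the nose should meet at TCP z ≈ 161.

arm_command(commands=[[0,[0,0,-0.1],[0,0,0]],[0,[0,0,-0.1],[0,0,0]],[0,[0,0,-0.05],[0,0,0]]])

```text
time: 8.0
tool_pos: [545.5, -203.7, 164.2]
tcp_rot: [-90.1, -0.1, 14.0]
ft_force: [-0.4, -0.3, -1.3]
finger_gap: 20.9
```

arm_command(commands=[[0,[0,0,-0.06],[0,0,0]],[0,[0,0,0],[0,0,0]]])

```text
time: 8.17
tool_pos: [545.2, -203.3, 161.6]
tcp_rot: [-90.0, -0.0, 14.0]
ft_force: [-0.4, 1.2, -1.0]
finger_gap: 21.2
```

```bash
python3 d.py 545.4 -203.8 149 14
```

```text
8.17 [ 545.2 -203.3  161.6] [-9.002e+01 -5.000e-02  1.396e+01] F [-0.38  1.17 -1.04] gap 21.2 j [-25.5   8.   94.1   0.   77.8 -39.5]
shift [ 0.006 -0.016 -0.419] turn [0.01 0.05 0.04]
```

arm_command(commands=[[0,[0,0,-0.05],[0,0,0]],[0,[0,0,-0.05],[0,0,0]]])

```text
time: 8.33
tool_pos: [545.5, -203.4, 159.2]
tcp_rot: [-90.0, -0.1, 14.0]
ft_force: [-1.4, 0.8, 4.1]
finger_gap: 21.8
```

arm_command(commands=[[0,[0,0,-0.05],[0,0,0]],[0,[0,0,-0.05],[0,0,0]]])

```text
time: 8.5
tool_pos: [546.1, -203.5, 157.2]
tcp_rot: [-90.1, -0.2, 14.0]
ft_force: [1.5, 1.4, -1.3]
finger_gap: 21.0
```

```bash
python3 d.py 545.4 -203.8 149 14
```

```text
8.5 [ 546.1 -203.5  157.2] [-90.09  -0.17  13.97] F [ 1.47  1.37 -1.28] gap 21.0 j [-25.5   8.2  94.4   0.   77.3 -39.5]
shift [-0.025 -0.011 -0.274] turn [0.05 0.18 0.03]
```

arm_command(commands=[[0,[-0.02,0,-0.04],[0,0.1,0]],[0,[0,0,-0.04],[0,0,0]]])

```text
time: 8.67
tool_pos: [546.4, -203.6, 155.8]
tcp_rot: [-90.1, -0.2, 14.0]
ft_force: [-2.0, 1.9, 5.7]
finger_gap: 21.1
```

arm_command(commands=[[0,[0,0,-0.04],[0,0,0]],[0,[0,0,0],[0,0,0]]])

```text
time: 8.83
tool_pos: [546.6, -203.8, 154.7]
tcp_rot: [-90.2, -0.2, 14.0]
ft_force: [-0.5, 1.2, 4.8]
finger_gap: 21.2
```

```bash
python3 d.py 545.4 -203.8 149 14
```

```text
8.83 [ 546.6 -203.8  154.7] [-90.18  -0.21  13.97] F [-0.51  1.16  4.85] gap 21.2 j [-25.5   8.3  94.5  -0.   76.9 -39.5]
shift [-0.041  0.001 -0.19 ] turn [0.12 0.25 0.03]
```

arm_command(commands=[[0,[0,0,-0.05],[0.1,0.2,0]],[0,[0,0,-0.05],[0,0,0]]])

```text
time: 9.0
tool_pos: [546.7, -203.8, 151.7]
tcp_rot: [-90.0, -0.1, 14.0]
ft_force: [-0.2, 1.7, -1.2]
finger_gap: 21.1
```

arm_command(commands=[[0,[0,0,-0.05],[0,0,0]]])

```text
time: 9.08
tool_pos: [546.4, -203.5, 149.4]
tcp_rot: [-90.0, -0.0, 14.0]
ft_force: [-0.0, 1.7, -0.4]
finger_gap: 21.4
```

```bash
python3 d.py 545.4 -203.8 149 14
```

```text
9.08 [ 546.4 -203.5  149.4] [-8.997e+01 -1.000e-02  1.397e+01] F [-0.03  1.67 -0.35] gap 21.4 j [-25.5   8.8  94.5   0.   76.7 -39.5]
shift [-0.035 -0.01  -0.015] turn [-0.03  0.    0.03]
```

It snapped through: the force peaked near 6 N and then dropped. I press on in small steps until the collar bears on the rim.

arm_command(commands=[[0,[0,0,-0.05],[0,0,0]]])

```text
time: 9.17
tool_pos: [546.4, -203.5, 147.4]
tcp_rot: [-90.0, 0.0, 14.0]
ft_force: [-0.6, 1.1, 4.6]
finger_gap: 21.5
```

arm_command(commands=[[0,[0,0,-0.05],[0,0,0]]])

```text
time: 9.25
tool_pos: [546.5, -203.6, 146.1]
tcp_rot: [-90.0, -0.0, 14.0]
ft_force: [-2.8, 1.9, 11.0]
finger_gap: 21.3
```

arm_command(commands=[[0,[0,0,-0.02],[0,0,0]]])

```text
time: 9.33
tool_pos: [546.5, -203.7, 146.0]
tcp_rot: [-90.0, -0.0, 14.0]
ft_force: [-4.7, 2.7, 10.8]
finger_gap: 21.1
```

```bash
python3 d.py 545.4 -203.8 149 14
```

```text
9.33 [ 546.5 -203.7  146. ] [-8.999e+01 -1.000e-02  1.397e+01] F [-4.67  2.72 10.77] gap 21.1 j [-25.5   9.   94.7   0.   76.3 -39.5]
shift [-0.038 -0.004  0.099] turn [-0.01  0.01  0.03]
```

arm_command(commands=[[0,[-0.02,0,-0.02],[0,0,0]],[0,[0,0,-0.01],[0,0,0]]])

```text
time: 9.5
tool_pos: [546.5, -203.6, 146.8]
tcp_rot: [-90.0, -0.1, 14.0]
ft_force: [-3.7, 2.5, 7.2]
finger_gap: 21.1
```

arm_command(commands=[[0,[-0.02,0,0],[0,0,0]],[0,[0,0,0],[0,0,0]]])

```text
time: 9.67
tool_pos: [546.2, -203.5, 147.8]
tcp_rot: [-90.0, -0.1, 14.0]
ft_force: [-1.9, 1.4, 3.2]
finger_gap: 21.1
```

```bash
python3 d.py 545.4 -203.8 149 14
```

```text
9.67 [ 546.2 -203.5  147.8] [-90.03  -0.13  13.99] F [-1.86  1.43  3.17] gap 21.1 j [-25.5   8.8  94.8   0.1  76.4 -39.5]
shift [-0.027 -0.009  0.04 ] turn [-0.01  0.14  0.01]
```

arm_command(commands=[[0,[-0.02,0,-0.06],[0,0.1,0]],[0,[0,0,-0.06],[0,0,0]]])

```text
time: 9.83
tool_pos: [546.4, -203.6, 145.7]
tcp_rot: [-90.1, -0.1, 14.0]
ft_force: [-4.4, 2.6, 12.0]
finger_gap: 21.5
```

arm_command(commands=[[0,[-0.01,0,-0.05],[0,0,0]]])

```text
time: 9.92
tool_pos: [546.4, -203.7, 145.3]
tcp_rot: [-90.1, -0.2, 14.0]
ft_force: [-5.6, 2.8, 14.6]
finger_gap: 21.3
```

```bash
python3 d.py 545.4 -203.8 149 14
```

```text
9.92 [ 546.4 -203.7  145.3] [-90.09  -0.17  13.99] F [-5.56  2.77 14.6 ] gap 21.3 j [-25.5   8.9  94.9   0.   76.  -39.5]
shift [-0.033 -0.003  0.125] turn [0.04 0.19 0.01]
```

14.6 N was reached with the collar bearing at spring stiffness. Now I ease up and begin the tug.

arm_command(commands=[[0,[0,0,0.06],[0,0.1,0]],[0,[0,0,0.04],[0,0,0]]])

```text
time: 10.08
tool_pos: [546.3, -203.5, 148.7]
tcp_rot: [-90.0, -0.1, 14.0]
ft_force: [0.6, 1.1, -0.1]
finger_gap: 21.5
```

arm_command(commands=[[0,[0,0,0.02],[0,0,0]],[0,[0,0,0],[0,0,0]]])

```text
time: 10.25
tool_pos: [546.1, -203.4, 148.6]
tcp_rot: [-90.0, -0.0, 14.0]
ft_force: [0.6, 0.4, 0.5]
finger_gap: 21.3
```

arm_command(commands=[[0,[0,0,0.03],[0,0,0]]])

```text
time: 10.33
tool_pos: [545.9, -203.4, 148.8]
tcp_rot: [-90.0, -0.0, 14.0]
ft_force: [0.2, -0.0, -0.3]
finger_gap: 21.3
```

```bash
python3 d.py 545.4 -203.8 149 14
```

```text
10.33 [ 545.9 -203.4  148.8] [-9.001e+01 -2.000e-02  1.399e+01] F [ 0.16 -0.   -0.3 ] gap 21.3 j [-25.5   8.8  94.7   0.   76.6 -39.5]
shift [-0.017 -0.014  0.006] turn [0.01 0.02 0.01]
```

Rest TCP height is about 148.7. I start the upward tug in small rows.

arm_command(commands=[[0,[0,0,0.05],[0,0,0]]])

```text
time: 10.42
tool_pos: [545.6, -203.4, 149.6]
tcp_rot: [-90.0, 0.0, 14.0]
ft_force: [-0.0, -1.1, -0.9]
finger_gap: 20.8
```

arm_command(commands=[[0,[0,0,0.04],[0,0,0]]])

```text
time: 10.5
tool_pos: [545.2, -203.4, 150.4]
tcp_rot: [-90.0, 0.1, 14.0]
ft_force: [0.5, -0.4, -2.7]
finger_gap: 21.1
```

arm_command(commands=[[0,[0,0,0.03],[0,0,0]]])

```text
time: 10.58
tool_pos: [545.0, -203.4, 150.8]
tcp_rot: [-90.0, 0.1, 14.0]
ft_force: [1.5, -0.0, -3.3]
finger_gap: 21.0
```

arm_command(commands=[[0,[0.01,0,0.05],[0,0,0]]])

```text
time: 10.67
tool_pos: [545.0, -203.3, 151.7]
tcp_rot: [-89.9, 0.1, 14.0]
ft_force: [2.1, -0.5, -5.5]
finger_gap: 21.6
```

arm_command(commands=[[0,[0.01,0,0.05],[0,0,0]]])

```text
time: 10.75
tool_pos: [545.0, -203.3, 152.5]
tcp_rot: [-89.9, 0.2, 14.0]
ft_force: [2.5, -0.9, -8.3]
finger_gap: 21.1
```

arm_command(commands=[[0,[0.01,0,0.05],[0,0,0]]])

```text
time: 10.83
tool_pos: [545.1, -203.1, 153.1]
tcp_rot: [-89.9, 0.2, 14.0]
ft_force: [2.6, -1.0, -10.1]
finger_gap: 20.9
```

arm_command(commands=[[0,[0,0,0.045],[0,0,0]]])

```text
time: 10.92
tool_pos: [544.9, -203.1, 153.7]
tcp_rot: [-89.8, 0.3, 14.0]
ft_force: [3.7, -1.3, -11.4]
finger_gap: 21.4
```

arm_command(commands=[[0,[0.02,0,0.035],[0,0,0]]])

```text
time: 11.0
tool_pos: [545.2, -203.0, 153.9]
tcp_rot: [-89.8, 0.3, 14.0]
ft_force: [2.9, -1.3, -12.5]
finger_gap: 21.3
```

arm_command(commands=[[0,[0.02,0,0.03],[0,0,0]]])

```text
time: 11.08
tool_pos: [545.3, -203.0, 153.9]
tcp_rot: [-89.8, 0.4, 14.0]
ft_force: [1.1, -1.5, -12.3]
finger_gap: 21.6
```

Equilibrium is +0.03 per row at about 12.3 N. I hold for roughly a second.

arm_command(commands=[[0,[0.01,0,0.03],[0,-0.1,0]],[0,[0.01,0,0.03],[0,-0.1,0]]])

```text
time: 11.25
tool_pos: [545.2, -203.0, 154.4]
tcp_rot: [-89.8, 0.3, 14.0]
ft_force: [2.2, -1.5, -13.5]
finger_gap: 21.2
```

arm_command(commands=[[0,[0.01,0,0.03],[0,0,0]],[0,[0.01,0,0.03],[0,0,0]]])

```text
time: 11.42
tool_pos: [545.2, -202.8, 155.1]
tcp_rot: [-89.7, 0.4, 14.0]
ft_force: [3.8, -1.8, -15.5]
finger_gap: 21.1
```

arm_command(commands=[[0,[0.01,0,-0.01],[0,0,0]]])

```text
time: 11.5
tool_pos: [545.3, -202.8, 154.6]
tcp_rot: [-89.7, 0.4, 13.9]
ft_force: [2.4, -1.3, -14.0]
finger_gap: 21.0
```

arm_command(commands=[[0,[0.01,0,0.01],[0,0,0]]])

```text
time: 11.58
tool_pos: [545.3, -202.7, 154.6]
tcp_rot: [-89.7, 0.4, 13.9]
ft_force: [3.0, -2.6, -13.2]
finger_gap: 21.4
```

arm_command(commands=[[0,[0.01,0,0.015],[0,0,0]]])

```text
time: 11.67
tool_pos: [545.4, -202.7, 154.9]
tcp_rot: [-89.7, 0.5, 13.9]
ft_force: [2.0, -1.7, -14.2]
finger_gap: 21.2
```

arm_command(commands=[[0,[0.01,0,-0.01],[0,-0.2,0]]])

```text
time: 11.75
tool_pos: [545.4, -202.7, 154.5]
tcp_rot: [-89.7, 0.3, 14.0]
ft_force: [2.0, -2.7, -13.3]
finger_gap: 21.4
```

arm_command(commands=[[0,[0.01,0,0.01],[0,0,0]]])

```text
time: 11.83
tool_pos: [545.4, -202.7, 154.6]
tcp_rot: [-89.7, 0.4, 13.9]
ft_force: [1.5, -1.9, -14.4]
finger_gap: 20.9
```

arm_command(commands=[[0,[0.01,0,0.005],[0,0,0]]])

```text
time: 11.92
tool_pos: [545.5, -202.7, 154.7]
tcp_rot: [-89.7, 0.4, 13.9]
ft_force: [0.5, -2.0, -13.9]
finger_gap: 21.4
```

arm_command(commands=[[0,[0.01,0,0.01],[0,0,0]]])

```text
time: 12.0
tool_pos: [545.5, -202.7, 154.8]
tcp_rot: [-89.7, 0.4, 13.9]
ft_force: [0.9, -2.6, -14.8]
finger_gap: 20.9
```

Over 8 N (12–15 N) has now been held for more than 1 s. I ease off and seat the collar lightly again.

arm_command(commands=[[0,[0,0,-0.04],[0,0,0]],[0,[0,0,-0.05],[0.1,-0.3,0]],[0,[0,0,-0.05],[0,0,0]],[0,[0,0,-0.05],[0,0,0]]])

```text
time: 12.33
tool_pos: [546.5, -203.1, 151.7]
tcp_rot: [-89.7, -0.1, 13.9]
ft_force: [-0.9, -1.0, -4.4]
finger_gap: 21.0
```

```bash
python3 d.py 545.9 -203.4 148.5 14
```

```text
12.33 [ 546.5 -203.1  151.7] [-8.973e+01 -7.000e-02  1.395e+01] F [-0.93 -0.98 -4.44] gap 21.0 j [-25.6   8.8  94.3   0.3  77.  -39.6]
shift [-0.02  -0.011 -0.106] turn [-0.28 -0.    0.05]
```

arm_command(commands=[[0,[-0.02,-0.01,-0.05],[-0.3,0,0]],[0,[0,0,-0.05],[0,0,0]],[0,[0,0,-0.05],[0,0,0]]])

```text
time: 12.58
tool_pos: [547.0, -203.2, 149.7]
tcp_rot: [-90.1, -0.2, 14.0]
ft_force: [-4.0, 0.8, 0.6]
finger_gap: 21.3
```

arm_command(commands=[[0,[0,0,-0.04],[0,0,0]]])

```text
time: 12.67
tool_pos: [547.1, -203.2, 149.2]
tcp_rot: [-90.1, -0.2, 14.0]
ft_force: [-4.3, 0.6, 1.8]
finger_gap: 21.0
```

```bash
python3 d.py 545.9 -203.4 148.5 14
```

```text
12.67 [ 547.1 -203.2  149.2] [-90.13  -0.17  13.97] F [-4.26  0.61  1.84] gap 21.0 j [-25.4   8.7  94.7   0.   76.4 -39.4]
shift [-0.04  -0.006 -0.023] turn [0.08 0.2  0.03]
```

arm_command(commands=[[0,[-0.05,0,-0.05],[0.1,0.2,0]],[0,[-0.02,0,-0.05],[0,0,0]]])

```text
time: 12.83
tool_pos: [546.3, -203.4, 147.9]
tcp_rot: [-90.1, -0.2, 14.0]
ft_force: [-1.7, 1.5, 3.9]
finger_gap: 21.0
```

arm_command(commands=[[0,[-0.01,0,-0.05],[0,0,0]]])

```text
time: 12.92
tool_pos: [546.4, -203.5, 147.2]
tcp_rot: [-90.1, -0.2, 14.0]
ft_force: [-4.0, 2.1, 7.0]
finger_gap: 21.2
```

arm_command(commands=[[0,[-0.01,0,-0.04],[0,0,0]]])

```text
time: 13.0
tool_pos: [546.4, -203.5, 146.8]
tcp_rot: [-90.1, -0.3, 14.0]
ft_force: [-4.2, 2.8, 7.7]
finger_gap: 21.1
```

```bash
python3 d.py 545.9 -203.4 148.5 14
```

```text
13.0 [ 546.4 -203.5  146.8] [-90.12  -0.27  13.99] F [-4.19  2.82  7.73] gap 21.1 j [-25.5   8.7  95.    0.1  76.1 -39.5]
shift [-0.015  0.004  0.058] turn [0.05 0.29 0.01]
```

Same relation as before: 7.5 N at 146.9, zero at about 148.7, so the collar is back on the rim. I return to neutral and release.

arm_command(commands=[[0,[-0.01,0,0.05],[0.1,0.2,0]],[0,[0,0,0.02],[0,0,0]],[0,[0,0,0.01],[0,0,0]]])

```text
time: 13.25
tool_pos: [546.8, -203.5, 149.8]
tcp_rot: [-90.0, -0.2, 14.0]
ft_force: [-1.0, 0.7, -1.2]
finger_gap: 21.1
```

```bash
python3 d.py 545.9 -203.4 148.5 14
```

```text
13.25 [ 546.8 -203.5  149.8] [-90.01  -0.21  13.99] F [-1.02  0.68 -1.17] gap 21.1 j [-25.5   8.7  94.6   0.1  76.5 -39.5]
shift [-0.03   0.002 -0.043] turn [-0.04  0.21  0.01]
```

arm_command(commands=[[0,[-0.02,0,-0.06],[0,0.2,0]],[0,[0,0,-0.04],[0,0,0]]])

```text
time: 13.42
tool_pos: [546.8, -203.6, 147.2]
tcp_rot: [-90.0, -0.1, 14.0]
ft_force: [-2.7, 1.4, 6.0]
finger_gap: 21.3
```

arm_command(commands=[[0,[0,0,-0.02],[0,0,0]]])

```text
time: 13.5
tool_pos: [546.8, -203.6, 146.9]
tcp_rot: [-90.0, -0.1, 14.0]
ft_force: [-3.7, 2.7, 7.8]
finger_gap: 21.3
```

```bash
python3 d.py 545.9 -203.4 148.5 14
```

```text
13.5 [ 546.8 -203.6  146.9] [-9.001e+01 -8.000e-02  1.399e+01] F [-3.71  2.68  7.76] gap 21.3 j [-25.5   8.9  94.7   0.   76.3 -39.5]
shift [-0.031  0.007  0.052] turn [-0.01  0.08  0.01]
```

arm_command(commands=[[0,[-0.01,0,0.01],[0,0,0]],[0,[0,0,0],[0,0,0]]])

```text
time: 13.67
tool_pos: [546.7, -203.6, 147.9]
tcp_rot: [-90.0, -0.1, 14.0]
ft_force: [-2.3, 1.9, 3.2]
finger_gap: 21.6
```

arm_command(commands=[[0,[0,0,0],[0,0,0]]])

```text
time: 13.75
tool_pos: [546.7, -203.5, 148.0]
tcp_rot: [-90.0, -0.1, 14.0]
ft_force: [-2.3, 1.7, 2.8]
finger_gap: 21.1
```

arm_command(commands=[[60,[0,0,0],[0,0,0]],[60,[0,0,0],[0,0,0]],[60,[0,0,0],[0,0,0]],[60,[0,0,0],[0,0,0]],[60,[0,0,0],[0,0,0]]])

```text
time: 14.17
tool_pos: [546.9, -204.4, 147.0]
tcp_rot: [-90.1, -0.1, 14.0]
ft_force: [0.5, 0.8, 0.1]
finger_gap: 51.2
```

arm_command(commands=[[60,[0,0,0.2],[0,0,0]],[60,[0,0,0.5],[0,0,0]],[60,[0,0,0.8],[0,0,0]],[60,[0,0,0.8],[0,0,0]],[60,[0,0,0.6],[0,0,0]]])

```text
time: 14.58
tool_pos: [542.8, -202.7, 231.2]
tcp_rot: [-89.7, 0.4, 14.0]
ft_force: [0.2, 0.3, -0.0]
finger_gap: 50.9
```

arm_command(commands=[[60,[-0.6,-0.8,0.5],[0,0,0]],[60,[-0.8,-1,0],[0,0,0]],[60,[-0.8,-1,0],[0,0,0]],[60,[-0.5,-1,0],[0,0,0]],[60,[0,0,0],[0,0,0]]])

```text
time: 15.0
tool_pos: [462.6, -320.1, 257.7]
tcp_rot: [-90.3, -0.1, 14.4]
ft_force: [-0.1, -0.3, -0.1]
finger_gap: 51.4
```

```bash
python3 d.py 545.9 -203.4 148.5 14
python3 - <<'E'
from h import *
A=snapshot('scene');B=snapshot('top');S=cam('scene');T=cam('top')
a=A[210:310,185:285];b=B[200:300,360:460]
cv2.imwrite('pics/s4.png',np.hstack([cv2.resize(i,(400,400),interpolation=cv2.INTER_CUBIC) for i in(a,b)]))
for lo,hi,n in [((0,170,60),(6,255,255),'knob'),((105,120,40),(125,255,255),'blue')]:
    cs,_=blobs(A,lo,hi,(200,215,270,300));ct,_=blobs(B,lo,hi,(375,215,445,290))
    p,q=[cv2.minAreaRect(c[0])[0] for c in(cs,ct)]
    print(n,p,q,*[np.round(v,1) for v in tri([ray(S,p),ray(T,q)])])
E
```

```text
15.0 [ 462.6 -320.1  257.7] [-90.3   -0.12  14.38] F [-0.06 -0.3  -0.15] gap 51.4 j [-39.9   1.2  91.1  -0.1  87.4 -54.2]
shift [ 2.778  3.888 -3.639] turn [ 0.26  0.19 -0.38]
knob (225.15000915527344, 246.9500274658203) (412.95001220703125, 246.35000610351562) [ 546.7 -203.1  150.5] [0.8 0.8]
blue (232.3945770263672, 271.5324401855469) (406.6153869628906, 256.0769348144531) [ 534.6 -207.6   25.9] [2. 2.]
```

View pics/s4.png

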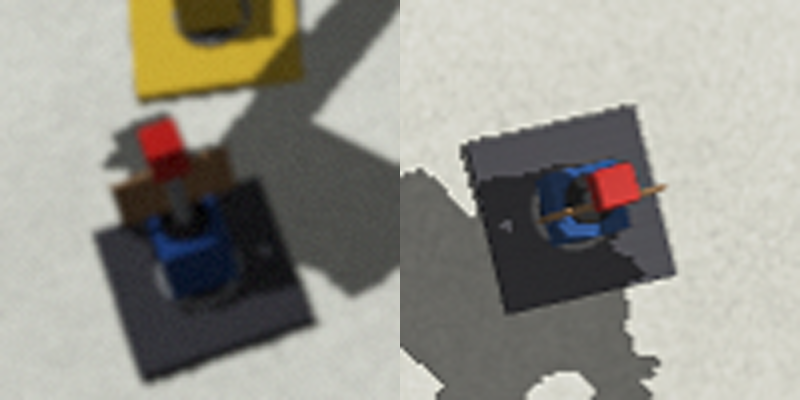

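```bash
python3 -c "
from bench import *
print(hand_in())"
```

```text
the job is handed in; nothing more can be done
None
```

The red-knobbed sign is snapped into the blue socket, was tugged to confirm it holds, and stands released there. I handed the job in about 15 s in; the hand-in gave no verdict.

- **Insertion:** the snap came at about 6 N. I then pressed to at most 14.6 N. From then on the force followed the socket's 4 N/mm spring, with zero at the same height each time, so the collar is bearing on the rim.
- **Tug:** I held 12 to 15.5 N on the wrist reading for about a second, which includes roughly 0.7 N of the sign's own weight. The peak of 15.5 N was higher than the 12 N I aimed for and close to the 16 N limit. I backed it off at once.
- **Release:** I eased off, pressed the collar back on with about 8 N, let the push relax to about 3 N and let go.
- **Last checks:**
  - The final picture shows the sign upright with its collar on the rim and the gripper clear.
  - The measured knob position is (547, -203), centred on the socket to within about 1 mm. Its height reads 150.5 mm; nominal is 148, but the same measurement read 4 mm high at the start, so I take it as seated.
  - The final automatic measurement of the blue block disagreed because the sign hides part of it. I did not use it.
  - I did not measure the bystanders at the end, but I saw no unexpected contact force on any move.

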